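# Refit the intake tube and hold the air box cover down

### The arm

A 6-joint arm with a two-finger parallel gripper is mounted at the origin on the work surface. World frame = base frame: x ahead of the robot, y to its left, z up, the work surface at z = 0. Lengths are in m, angles in rad, forces in N, time in s.
With the tool pointing down it reaches from about 0.25 to 0.775 m from the base axis. Payload 4 kg.
Tool frame: the origin (TCP) lies at the very end of the fingers, on their centre line; the grasp point (between the pads) lies hold_point_z behind it (hold_point_z is the distance from the TCP to the grasp point, in m); z points along the fingers, y is the direction in which the jaws open and shut (so a half turn about z gives the same grasp; the last joint's range is limited). The gripper opens to 94 mm and grips with 3 to 60 N. Pads are 16 mm wide; open, the fingers measure 119 mm over their backs; the gripper's body (75 mm by 177 mm) begins 78 mm behind the grasp point.
Start: joints at [-1.281, 0.087, 1.371, -0, 1.684, -0.103], TCP at [0.211, -0.508, 0.206] pointing down, gripper open.
Joint ranges: [-3.1, 3.1], [-0.76, 2.03], [0.27, 2.55], [-1.08, 4.22], [0.17, 2.65], [-2.57, 2.57]. Speed limits (rad/s): [2.79, 2.79, 3.14, 3.14, 3.14, 3.14].

### API

Orientations are given as [roll, pitch, yaw] about the fixed x, y, z axes, in that order (R = Rz(yaw) Ry(pitch) Rx(roll)).
In Python, from bench import * gives the robot as it stands.
- The arm moves only by the tool step_arm, never from a script. Its argument "increments" is text: rows parted by semicolons, each of 6 numbers parted by spaces: the shift along the tool's x, y, z in cm, then the turn, a rotation vector about the tool's x, y, z in rad. A call has 1 to 5 rows; each row shifts and turns the commanded pose from where the row before left it, along the tool's axes as they then stand; what a row does not reach is not made up. A row lasts 1/10 s, in which the tool goes at most 50 mm and 8.59 degrees, less where a joint would pass 70% of its speed; a pose out of reach is approached as far as the arm can. A call is refused whole if a number of a shift passes 5 or a number of a turn 0.15, either way. A call with a gripper value outside its range is refused whole. "claw" is the gripper's target within -1 to 1 (shut at 1, half-way at 0, fully open at -1), set as the call begins (left out, the last holds). The fingers move at their own pace and stop on an object; the grip force is fixed at half the most. Time passes only in rows, so rows that do not move let the fingers close. It gives the time, the measured TCP pose, the force and the opening at its end, in the units of the state.
- get_obs(): the state, without advancing time (a new reading comes with each control period).
- snapshot(name): name is "scene" or "side" or "wrist"; returns the picture (384x512x3 uint8, red, green, blue); there is no depth.
- calibration(name): a dict with "camera_matrix" (3x3 intrinsics, pixels), "eye" and "orientation" of the camera in the world; the wrist camera has in their place "tool_from_camera" (4x4, takes a point from camera to tool coordinates, whose origin is the TCP and whose axes are the flange's). Camera axes: x right, y up, looking along -z (the intrinsics and any distortion apply to the point x, -y, -z); pixel columns grow to the right and rows downward; lengths in m; the calibration is good to about 2 mm. A picture is of the moment at which its call begins: read the wrist's pose just before it. calibration takes no time and is no camera call.
- close_job(): hands the job in, once; it reports no verdict.
The state is a dict: "time": time; "joint_positions": joint angles; "qvel": joint speeds; "joint_torque": joint torques, N m; "tool_pos": TCP position; "ee_rot": TCP orientation; "wrist_force": force on the tool from outside, world axes, zero at the start; "wrist_torque": the same for the moment, N m; "width": finger opening in m.
Only numpy, scipy, OpenCV 4.12 (cv2) and the standard library are available. Lean on these libraries where they do the work, as an engineer would, in place of code of your own. Each camera call takes 0.05 s, during which the arm holds its last target. There are 200 camera calls.

### The job

Refit the motorcycle air box: first push the loose orange intake tube fully home onto the upright steel port and let go of it, then turn the black winged quarter-turn fastener on the cover clockwise until the white slot line on it lines up with the yellow marks, without pushing the cover down meanwhile. Last, press the cover down with the fingers until it sits flush against its frame, and finish while still holding it pressed there. Leave the other things on the bench where they are.

Things in the scene. Friction and masses are not known exactly. Their poses are not given: they have to be found in the camera images.
- tube: Loose orange rigid intake tube standing upright on the bench: 52 mm outside diameter, 40 mm bore, 75 mm tall, open at both ends, either end fits, 0.08 to 0.17 kg. Origin at the centre of its underside, z along its axis. Fully home on the port, its underside rests on the seat (origin at port_seat).
- airbox: Black motorcycle air box fixed to the bench: 200 (x) x 300 (y) x 90 mm (the frame's top face), origin at the centre of its underside, z up. The port stands on its +y end, the aluminium cover lies over its -y part, centred at (0, -50) mm.
- port_seat (a point): Centre of the round seat (68 mm across, 96 mm above the bench) at the foot of the steel port; z up. The port is a steel spigot, 36 mm diameter (2 mm clearance all round in the tube), rising 34 mm above the seat, its top 8 mm tapered to 26 mm diameter. 95 mm along the air box's +y from its centre.
- cover_pad (a point): Point on the cover's top face (104 mm above the bench at rest, 96 mm when pressed home), at the middle of its flat black rubber rectangle (44 x 60 mm) where it can be pressed. The cover is an aluminium plate 160 (air box x) x 148 (air box y) x 6 mm that only moves straight up and down; pad axes are the air box's axes.
- cover (a joint): How far the cover is pressed down, m: 0 = resting up on its springy seal, 8 mm proud of the frame; 0.008 = flush on the frame, a hard stop. Pressing takes about 4 N at first and 10 N at the bottom; it springs up when let go. If the fastener's slot is not lined up, the cross bar under it blocks the cover after 1 to 2 mm.
- fastener (a joint): Angle of the quarter-turn fastener, rad, growing clockwise seen from above. 0 = wing along the air box's x; 1.571 = wing and white slot line along the air box's y, in line with the yellow marks on cover and frame (aligned). It starts between 0.1 and 0.7, has a stop at 2.2, turns against light friction (0.05 N m) and stays where it is left.
- fastener_grip (a point): On the fastener's vertical axis, 21 mm above the cover's top face, at a height to pinch its black wing: 40 mm long (along this point's x), 12 mm thick (along its y), its sides running from 5 to 35 mm above the cover, on a steel disc 42 mm across and 5 mm thick. The axis lies 75 mm from cover_pad along the air box's +x. Keep the fingertips a few mm clear of the disc while turning.
- bearing: Bystander, to be left alone: steel bearing ring, 52 mm across, 16 mm high, lying flat; origin at the centre of its underside.
- screwdriver: Bystander, to be left alone: red-handled screwdriver lying on the bench; origin under its middle.
- wrench: Bystander, to be left alone: steel wrench lying on the bench; origin under its middle.
- spool: Bystander, to be left alone: blue wire spool standing on end, 64 mm across, 46 mm high; origin at the centre of its underside.
- lube_can: Bystander, to be left alone: red spray can, 60 mm across, 170 mm tall, upright; origin at the centre of its underside.
- mug: Bystander, to be left alone: white mug, 80 mm across, 90 mm tall, handle at its +y; origin at the centre of its underside.
Things that resemble listed ones, but are neither listed nor needed, are in the scene too. Several things look just like the tube: the one meant starts nearest to the robot's base.

How it is judged:
By the outcome, as a careful person would: the job done as asked, in the order asked, and still so for the second after the job is handed in, while the arm keeps its last pose, push and grip.
It also fails if it takes over 61 s, if anything falls off the work surface, if the arm or the gripper's body presses on something with over 40 N, if the wrist force passes 120 N, or if a joint passes its speed limit or range.

## Working session

There is one attempt and no reset: what is moved stays moved. The work goes in short steps, Python scripts to look and compute and a tool call to move; the robot and the scene stay as the last step left them, time stands still between calls to the robot, and variables do not carry over. Pictures are saved under pics/ and viewed, about 8 in all and at most 12, crops included, and the job is handed in when it is done.

Besides the shell and the picture viewer there is one more tool, called by a JSON object that holds its "name" and its "arguments", one argument or row to a line. step_arm: Moves the arm, as the interface text tells. Its arguments: {"type":"object","properties":{"increments":{"type":"string"},"claw":{"type":"number"}},"required":["increments"]}

```bash
ls; mkdir -p pics
python3 - <<'E'
from bench import *
import cv2,numpy as np
print(get_obs())
for n in ["scene","side","wrist"]:
    c=calibration(n); print(n,c)
a=snapshot("scene"); b=snapshot("side"); w=snapshot("wrist")
for n,i in zip(["scene0","side0","wrist0"],[a,b,w]): cv2.imwrite(f"pics/{n}.png",i[:,:,::-1])
cv2.imwrite("pics/both0.png",np.vstack([np.hstack([a,b])])[:,:,::-1])
cv2.imwrite("pics/scene0b.png",cv2.resize(a[:,:,::-1],(768,576),interpolation=cv2.INTER_CUBIC))
cv2.imwrite("pics/side0b.png",cv2.resize(b[:,:,::-1],(768,576),interpolation=cv2.INTER_CUBIC))
E
```

```text
pics
{'time': 0.0, 'joint_positions': array([-1.28108265e+00,  8.79350697e-02,  1.37225245e+00,  1.24967227e-05,
        1.68357251e+00, -1.03135556e-01]), 'qvel': array([ 6.52933321e-04, -1.75481562e-04, -4.52293090e-04, -1.56836128e-03,
       -2.93139382e-05, -1.62649105e-05]), 'joint_torque': array([-1.38674986e-03, -3.40185070e+01, -3.02429223e+01,  7.17113237e-02,
        3.29394685e-02, -1.72492555e-04]), 'tool_pos': array([ 0.21037789, -0.5075864 ,  0.20431598]), 'ee_rot': array([-3.13943808e+00, -2.35491300e-04,  3.92850376e-01]), 'wrist_force': array([ 0.42631506, -0.80966477, -0.2176015 ]), 'wrist_torque': array([ 0.03527483, -0.04169545,  0.03760495]), 'width': 0.09419599059384944}
scene {'camera_matrix': array([[384.36919032,   0.        , 259.98516823],
       [  0.        , 384.36919032, 191.56011111],
       [  0.        ,   0.        ,   1.        ]]), 'eye': array([ 0.89383759, -0.53750523,  1.07139796]), 'orientation': array([ 0.56028953, -0.01456947,  0.49655231])}
side {'camera_matrix': array([[459.94651568,   0.        , 253.91294747],
       [  0.        , 459.94651568, 192.53771405],
       [  0.        ,   0.        ,   1.        ]]), 'eye': array([0.08273072, 0.95806405, 1.34884437]), 'orientation': array([ 0.71159281, -0.01394013, -2.64599152])}
wrist {'camera_matrix': array([[268.82913139,   0.        , 256.52994855],
       [  0.        , 268.82913139, 193.29933755],
       [  0.        ,   0.        ,   1.        ]]), 'tool_from_camera': array([[-1.00497560e-03,  9.66654343e-01,  2.56082743e-01,
         7.43995419e-02],
       [ 9.99999479e-01,  9.25315203e-04,  4.31560168e-04,
         9.75602975e-04],
       [ 1.80212255e-04,  2.56083044e-01, -9.66654769e-01,
        -1.79806673e-01],
       [ 0.00000000e+00,  0.00000000e+00,  0.00000000e+00,
         1.00000000e+00]])}
```

View pics/scene0b.png

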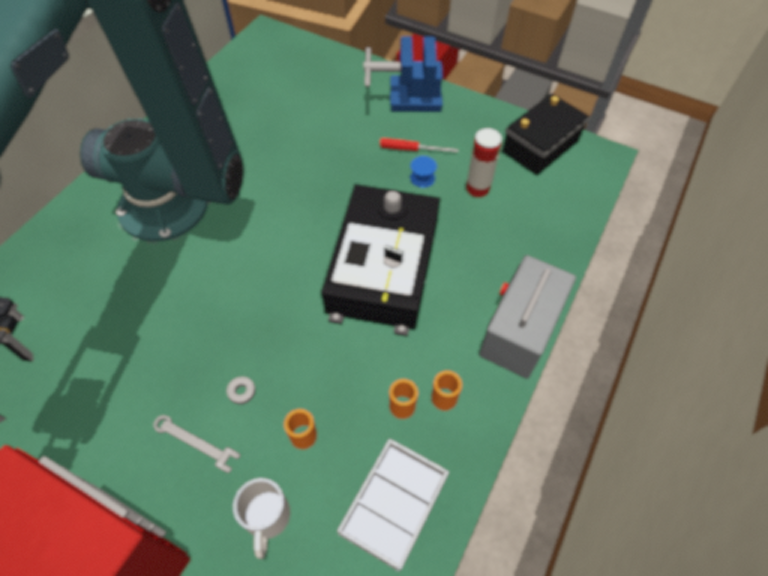

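View pics/side0b.png

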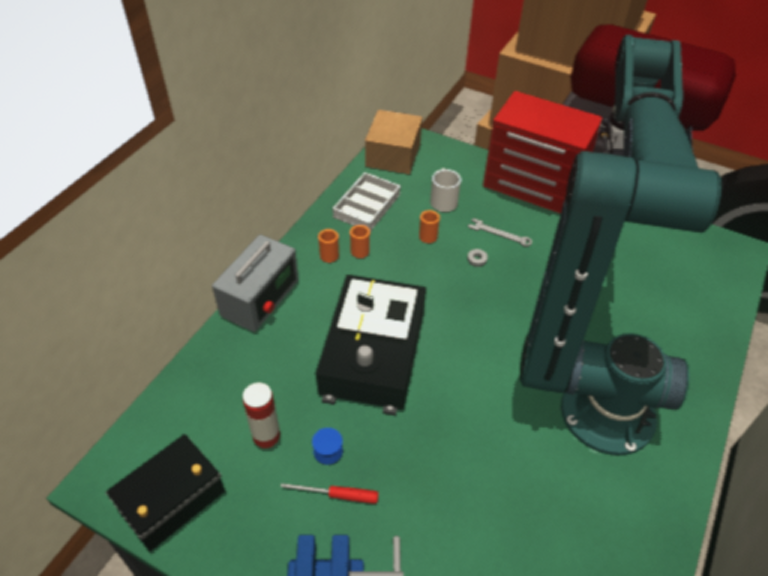

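Scene view (768-px scale): three orange tubes at (300,428), (403,398) and (447,390). The air box is at (385,255), with the port at (392,203), the fastener at (393,257) and the pad at (357,253). Side view: the same tubes at (429,227), (360,241) and (329,246). Next I'll localise all of these from the two views.

```bash
cat > h.py <<'E'
from bench import *
import cv2,numpy as np
from scipy.spatial.transform import Rotation as Ro
def tcp():
    o=get_obs(); T=np.eye(4); T[:3,:3]=Ro.from_euler('xyz',o['ee_rot']).as_matrix(); T[:3,3]=o['tool_pos']; return T
def campose(n,T=None):
    c=calibration(n)
    if n=="wrist":
        return c['camera_matrix'],T@c['tool_from_camera']
    M=np.eye(4); M[:3,:3]=Ro.from_euler('xyz',c['orientation']).as_matrix(); M[:3,3]=c['eye']; return c['camera_matrix'],M
def ray(KM,uv):
    K,M=KM; p=np.linalg.inv(K)@[uv[0],uv[1],1]; d=M[:3,:3]@[p[0],-p[1],-p[2]]; return M[:3,3],d/np.linalg.norm(d)
def onz(KM,uv,z):
    e,d=ray(KM,uv); return e+d*(z-e[2])/d[2]
def proj(KM,P):
    K,M=KM; q=np.linalg.inv(M)@np.r_[P,1]; q=K@[q[0],-q[1],-q[2]]; return q[:2]/q[2]
def tri(obs):
    A=np.zeros((3,3));b=np.zeros(3);L=[]
    for KM,uv in obs:
        e,d=ray(KM,uv); P=np.eye(3)-np.outer(d,d); A+=P;b+=P@e;L.append((e,P))
    X=np.linalg.solve(A,b); return X,max(np.linalg.norm(P@(X-e)) for e,P in L)
def comps(mask,amin=15):
    n,l,s,c=cv2.connectedComponentsWithStats(mask.astype(np.uint8)); return [(c[i].round(1),s[i]) for i in range(1,n) if s[i][4]>=amin]
def orange(im):
    h=cv2.cvtColor(im,cv2.COLOR_RGB2HSV); return (h[...,0]>6)&(h[...,0]<20)&(h[...,1]>180)&(h[...,2]>90)
def yellow(im):
    h=cv2.cvtColor(im,cv2.COLOR_RGB2HSV); return (h[...,0]>20)&(h[...,0]<35)&(h[...,1]>90)&(h[...,2]>120)
E
python3 - <<'E'
from h import *
S=campose("scene");D=campose("side")
a=cv2.imread("pics/scene0.png")[:,:,::-1];b=cv2.imread("pics/side0.png")[:,:,::-1]
for n,i,C in(("scene",a,S),("side",b,D)):
  print(n,"orange");[print(c,s,onz(C,c,.0375).round(3)) for c,s in comps(orange(i),60)]
  print("yellow");[print(c,s) for c,s in comps(yellow(i),6)]
k=2/3
for nm,p,q in [("port top",(392,197),(365,351)),("fast",(393,252),(365,298)),("pad",(357,253),(397,310)),
  ("tubeN",(299,421),(430,216)),("can",(487,138),(257,392)),("spool",(423,163),(328,438)),("mug",(262,495),(447,178))]:
  X,r=tri([(S,np.array(p)*k),(D,np.array(q)*k)]);print(nm,X.round(4),round(r,4))
c=np.hstack([cv2.resize(a[255:305,170:320],None,fx=5,fy=5),][:1]);cv2.imwrite("pics/crop1.png",np.vstack([c,cv2.resize(b[130:180,200:350],None,fx=5,fy=5)])[:,:,::-1])
E
```

```text
scene orange
[297. 260.] [289 249  17  24 268] [ 0.801 -0.112  0.038]
[268.2 265.5] [261 254  16  24 252] [ 0.736 -0.166  0.038]
[200.2 285.5] [191 274  19  24 267] [ 0.599 -0.307  0.038]
yellow
[369.4  65.4] [368  64   4   4  13]
[349.5  80.5] [348  79   4   4  14]
[266.9 152.7] [266 152   3   3   7]
[256.3 197.5] [254 195   5   6  22]
side orange
[285.7 150.3] [281 141  11  20 191] [ 0.599 -0.31   0.038]
[239.5 160.2] [234 151  12  20 196] [ 0.736 -0.168  0.038]
[218.6 163.1] [213 153  12  21 199] [ 0.801 -0.113  0.038]
yellow
[247.1 189.6] [246 187   4   8  11]
[238.2 223.9] [237 222   3   5  11]
[130.4 311.6] [129 310   4   4  13]
[ 94.4 339.4] [ 93 338   4   4  15]
port top [0.5163 0.1951 0.1239] 0.0011
fast [0.5883 0.0661 0.1272] 0.0009
pad [0.5161 0.0438 0.1022] 0.0014
tubeN [ 0.5988 -0.3068  0.0749] 0.0022
can [0.6382 0.4142 0.1691] 0.0006
spool [0.5013 0.382  0.0515] 0.0018
mug [ 0.618  -0.4458  0.096 ] 0.0051
```

View pics/crop1.png

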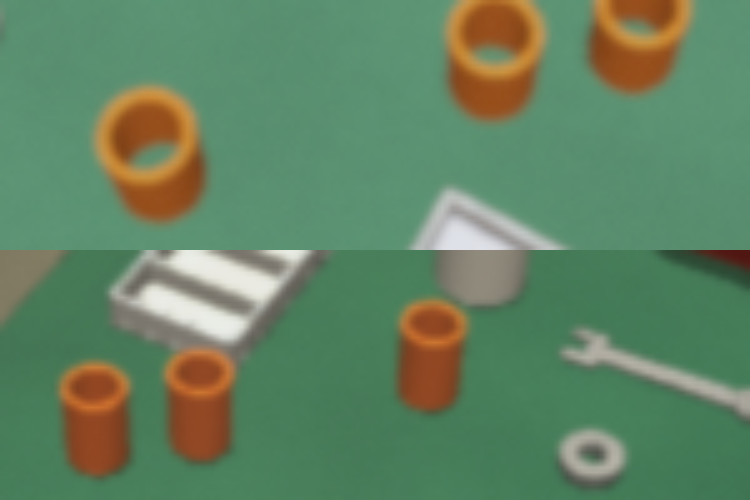

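Candidates for "tube" (native scene px): A (200,285) → (0.599,-0.308), 0.67 m from the base; B (268,265) → 0.755 m; C (297,260) → 0.81 m. The crop shows A as the single upright tube near the bearing and wrench, so A is nearest and is the one meant. I'll plan the hover over A.

```bash
cat >> h.py <<'E'
def plan(tgt,yaw,n,start=None):
    """rows (cm, rad) from the present pose to tgt/yaw, tool pointing down"""
    T=tcp() if start is None else start.copy(); y0=Ro.from_matrix(T[:3,:3]).as_euler('xyz')[2]
    R=T[:3,:3]; p=T[:3,3]; dy=(yaw-y0+np.pi)%(2*np.pi)-np.pi
    Rg=lambda y:Ro.from_euler('xyz',[np.pi,0,y]).as_matrix()
    for k in range(n):
        d=(R.T@(np.array(tgt)-p))/(n-k)*100
        Rn=Rg(y0+dy*(k+1)/n); w=Ro.from_matrix(R.T@Rn).as_rotvec()
        d=d.round(2); w=w.round(3); print(*d,*w,';')
        p=p+R@d/100; R=R@Ro.from_rotvec(w).as_matrix()
    T[:3,:3]=R;T[:3,3]=p; return T
E
python3 - <<'E'
from h import *
import bench; print([x for x in dir(bench) if not x.startswith('_')], getattr(bench,'hold_point_z',None))
plan([.599,-.308,.2],1.39,10)
E
```

```text
['IKError', 'calibration', 'close_job', 'get_obs', 'hold_point_z', 'snapshot'] 0.0188
4.35 -0.36 0.05 -0.002 -0.0 -0.1 ;
4.37 0.08 0.05 0.0 -0.0 -0.099 ;
4.34 0.51 0.05 0.0 -0.0 -0.1 ;
4.27 0.94 0.05 0.0 -0.0 -0.1 ;
4.15 1.36 0.04 0.0 -0.0 -0.1 ;
3.99 1.77 0.05 0.0 -0.0 -0.099 ;
3.8 2.16 0.04 0.0 0.0 -0.1 ;
3.57 2.52 0.05 0.0 0.0 -0.1 ;
3.3 2.87 0.04 0.0 0.0 -0.099 ;
2.99 3.18 0.05 0.0 0.0 -0.1 ;
```

{"name": "step_arm", "arguments": {
  "increments": "4.35 -0.36 0.05 0 0 -0.1; 4.37 0.08 0.05 0 0 -0.1; 4.34 0.5 0.05 0 0 -0.1; 4.27 0.94 0.05 0 0 -0.1; 4.15 1.36 0.05 0 0 -0.1",
  "claw": -1
}}

```text
time: 0.65
tool_pos: [0.4059, -0.4069, 0.2026]
ee_rot: [-3.141, 0.0, 0.897]
wrist_force: [0.5, -0.2, -0.3]
width: 0.0939
```

{"name": "step_arm", "arguments": {
  "increments": "4 1.77 0 0 0 -0.1; 3.8 2.16 0 0 0 -0.1; 3.57 2.52 0 0 0 -0.1; 3.3 2.87 0 0 0 -0.1; 3 3.18 0 0 0 -0.1"
}}

```text
time: 1.15
tool_pos: [0.6002, -0.3065, 0.2024]
ee_rot: [-3.141, -0.0, 1.397]
wrist_force: [0.2, -0.9, -0.3]
width: 0.0942
```

{"name": "step_arm", "arguments": {
  "increments": "0 0 0 0 0 0; 0 0 0 0 0 0; 0 0 0 0 0 0"
}}

```text
time: 1.45
tool_pos: [0.5979, -0.3083, 0.2028]
ee_rot: [-3.141, 0.0, 1.391]
wrist_force: [0.6, 0.0, 0.0]
width: 0.0943
```

Run:
```python
from h import *
T=tcp(); w=snapshot("wrist"); cv2.imwrite("pics/w1.png",w[:,:,::-1]); np.save("T1.npy",T)
print(get_obs()['time'],T[:3,3],get_obs()['ee_rot'])
W=campose("wrist",T)
for c,s in comps(orange(w),100): print(c,s,onz(W,c,.075).round(4))
```

```text
1.5 [ 0.59793336 -0.30830609  0.20275562] [-3.14124252e+00  4.20231185e-04  1.39073890e+00]
[361.2  32.9] [ 323    0   91   72 3038] [ 0.7325 -0.1686  0.075 ]
[256.7 184.9] [ 236  159   43   49 1232] [ 0.5989 -0.3062  0.075 ]
```

View pics/w1.png

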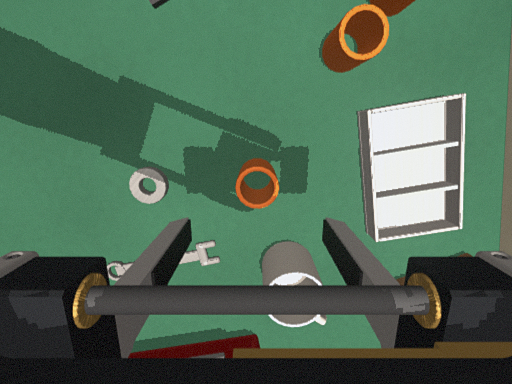

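The wrist view shows the chosen tube's rim at about (257,187), between the fingers. It agrees with the fixed cameras: (0.599,-0.306) against (0.599,-0.307). Next I'll fit the rim, then descend.

```bash
cat >> h.py <<'E'
def rim(im,box):
    """ellipse of the bright tube rim inside box=(u0,v0,u1,v1)"""
    h=cv2.cvtColor(im,cv2.COLOR_RGB2HSV); m=(orange(im)&(h[...,2]>190)).astype(np.uint8)
    k=np.zeros_like(m); k[box[1]:box[3],box[0]:box[2]]=1; m*=k
    c,_=cv2.findContours(m,cv2.RETR_EXTERNAL,cv2.CHAIN_APPROX_NONE); c=max(c,key=cv2.contourArea); return cv2.fitEllipse(cv2.convexHull(c))
E
python3 - <<'E'
from h import *
w=cv2.imread("pics/w1.png")[:,:,::-1];T=np.load("T1.npy");W=campose("wrist",T)
e=rim(w,(225,150,290,215));print(e,onz(W,e[0],.075).round(4))
S=campose("scene");a=cv2.imread("pics/scene0.png")[:,:,::-1]
print(tri([(W,e[0]),(S,np.array((299,421))*2/3),(campose("side"),np.array((430,216))*2/3)]))
E
```

```text
((256.81243896484375, 186.8668212890625), (40.87702560424805, 42.402862548828125), 92.21910095214844) [ 0.5986 -0.3086  0.075 ]
(array([ 0.59883064, -0.30745974,  0.07500792]), np.float64(0.002649826505369008))
```

{"name": "step_arm", "arguments": {
  "increments": "0.05 0.08 4 0 0 0; 0 0 4.5 0 0 0; 0 0 4 0 0 0; 0 0 2.5 0 0 0; 0 0 1.7 0 0 0"
}}

```text
time: 2.0
tool_pos: [0.5969, -0.3078, 0.0332]
ee_rot: [-3.138, -0.001, 1.39]
wrist_force: [0.1, 0.1, 0.8]
width: 0.094
```

{"name": "step_arm", "arguments": {
  "increments": "0 0 0 0 0 0; 0 0 0 0 0 0; 0 0 0 0 0 0; 0 0 0 0 0 0; 0 0 0 0 0 0",
  "claw": 1
}}

```text
time: 2.5
tool_pos: [0.6004, -0.3078, 0.0376]
ee_rot: [3.139, 0.001, 1.393]
wrist_force: [-0.7, 0.1, 0.0]
width: 0.0575
```

{"name": "step_arm", "arguments": {
  "increments": "0 0 0 0 0 0; 0 0 0 0 0 0; 0 0 0 0 0 0; 0 0 0 0 0 0; 0 0 0 0 0 0"
}}

```text
time: 3.0
tool_pos: [0.6, -0.3076, 0.0372]
ee_rot: [3.141, 0.001, 1.393]
wrist_force: [-1.9, 0.4, 5.8]
width: 0.0525
```

{"name": "step_arm", "arguments": {
  "increments": "0 0 -1.5 0 0 0; 0 0 -3.5 0 0 0; 0 0 -4.5 0 0 0; 0 0 -4.5 0 0 0; 0 0 -4.5 0 0 0"
}}

```text
time: 3.5
tool_pos: [0.5996, -0.3069, 0.2226]
ee_rot: [-3.141, -0.0, 1.393]
wrist_force: [0.9, -0.2, -2.0]
width: 0.0524
```

Run:
```python
from h import *
print(get_obs()['tool_pos'],get_obs()['width'])
plan([.583,.134,.22],2.4,10)
```

```text
[ 0.59957031 -0.30690619  0.22259876] 0.05239641347751522
4.31 -0.94 0.03 -0.0 -0.0 -0.101 ;
4.38 -0.5 0.03 -0.0 -0.0 -0.1 ;
4.41 -0.06 0.03 -0.0 -0.0 -0.101 ;
4.4 0.38 0.03 -0.0 -0.001 -0.101 ;
4.34 0.82 0.02 -0.0 0.0 -0.1 ;
4.23 1.25 0.02 -0.0 0.0 -0.101 ;
4.08 1.67 0.02 -0.0 0.0 -0.101 ;
3.89 2.08 0.03 -0.0 0.0 -0.101 ;
3.67 2.46 0.02 -0.0 0.0 -0.1 ;
3.4 2.81 0.03 -0.0 0.0 -0.101 ;
```

{"name": "step_arm", "arguments": {
  "increments": "2.5 -0.6 0 0 0 -0.1; 4.38 -0.5 0 0 0 -0.1; 4.4 -0.06 0 0 0 -0.1; 4.4 0.38 0 0 0 -0.1; 4.34 0.82 0 0 0 -0.1"
}}

```text
time: 4.0
tool_pos: [0.5917, -0.1035, 0.221]
ee_rot: [3.141, -0.0, 1.897]
wrist_force: [1.9, -0.4, -1.4]
width: 0.0521
```

{"name": "step_arm", "arguments": {
  "increments": "4.2 1.25 0 0 0 -0.1; 4.1 1.67 0 0 0 -0.1; 3.9 2.1 0 0 0 -0.1; 3 2 0 0 0 -0.1; 2 1.6 0 0 0 -0.1"
}}

```text
time: 4.5
tool_pos: [0.5848, 0.0915, 0.2211]
ee_rot: [3.141, -0.001, 2.399]
wrist_force: [1.4, -0.3, -0.7]
width: 0.0521
```

{"name": "step_arm", "arguments": {
  "increments": "0 0 0 0 0 0; 0 0 0 0 0 0; 0 0 0 0 0 0; 0 0 0 0 0 0"
}}

```text
time: 4.9
tool_pos: [0.5855, 0.0874, 0.2209]
ee_rot: [-3.141, 0.0, 2.39]
wrist_force: [-0.2, -0.2, -0.3]
width: 0.0524
```

Run:
```python
from h import *
T=tcp(); w=snapshot("wrist"); cv2.imwrite("pics/w2.png",w[:,:,::-1]); np.save("T2.npy",T)
o=get_obs();print(o['time'],T[:3,3],o['ee_rot'],o['wrist_force'],o['width'])
W=campose("wrist",T); print(proj(W,[.516,.195,.13]),proj(W,[.516,.195,.096]))
cv2.imwrite("pics/w2b.png",cv2.resize(w,(768,576),interpolation=cv2.INTER_CUBIC)[:,:,::-1])
```

```text
4.95 [0.58547051 0.08735417 0.22093445] [-3.14135413e+00  1.30891062e-04  2.39057883e+00] [-0.15781955 -0.2610448  -1.58338678] 0.05236394161683307
[290.6168922   65.16136689] [286.64784581  71.8105867 ]
```

View pics/w2b.png

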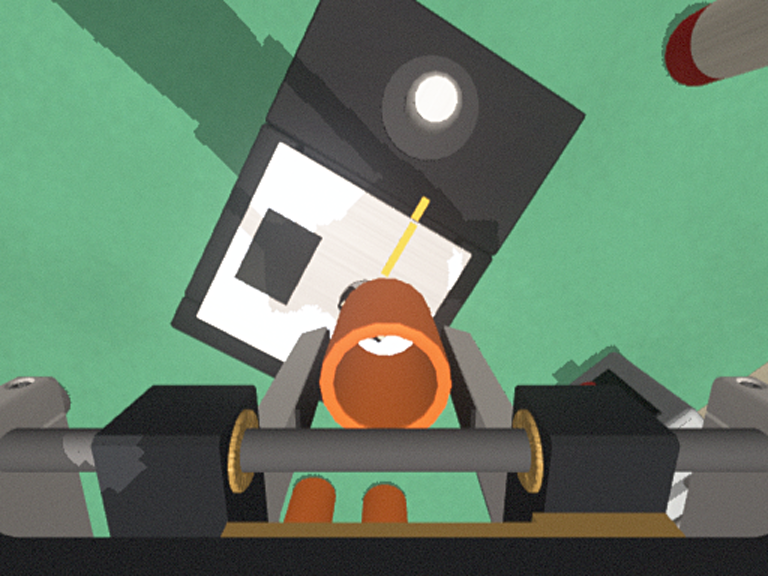

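The port top is at (436,99) and its seat ring at (431,107) in the 768-px view. The tube rim is at (386,375), upright between the fingers. The pad is at (278,256) and the yellow mark runs (388,272)–(424,200). Next: port, held tube and box axes in numbers.

```bash
cat >> h.py <<'E'
def blob(m,near):
    n,l,s,c=cv2.connectedComponentsWithStats(m.astype(np.uint8)); i=min((i for i in range(1,n) if s[i][4]>30),key=lambda i:np.hypot(*(c[i]-near))); 
    k,_=cv2.findContours((l==i).astype(np.uint8),cv2.RETR_EXTERNAL,cv2.CHAIN_APPROX_NONE); return c[i],s[i],max(k,key=cv2.contourArea)
E
python3 - <<'E'
from h import *
w=cv2.imread("pics/w2.png")[:,:,::-1];T=np.load("T2.npy");W=campose("wrist",T);g=cv2.cvtColor(w,cv2.COLOR_RGB2GRAY).astype(int)
c,s,k=blob(g>200,(290,66)); e=cv2.fitEllipse(cv2.convexHull(k)); print("top",e)
P=onz(W,e[0],.13);print("port from wrist z.13",P.round(4), "tri", tri([(W,e[0]),(campose("scene"),np.array((392,197))*2/3),(campose("side"),np.array((365,351))*2/3)]))
m=(g>=52)&(g<=200); 
print("profile row71",g[71,245:330]); 
e2=rim(w,(200,180,310,300)); print("rim",e2)
Q=onz(W,e2[0],T[2,3]+.0378); q=np.linalg.inv(T)@np.r_[Q,1]; print("rim in tool",q.round(4),"world",Q.round(4))
c,s,k=blob(g<75,(185,171)); b=cv2.boxPoints(cv2.minAreaRect(k)); ap=cv2.approxPolyDP(k,8,True)[:,0]; print("pad",s,ap)
C=np.array([onz(W,p,.104) for p in ap]);print(C.round(4),C.mean(0))
n=len(C)
for i in range(n): d=C[(i+1)%n]-C[i];print(round(np.linalg.norm(d),4),round(np.arctan2(d[1],d[0]),3))
for c,s in comps(yellow(w),30):print(c,s)
E
```

```text
top ((290.28289794921875, 65.39319610595703), (28.023439407348633, 30.91752052307129), 10.32456111907959)
port from wrist z.13 [0.5159 0.1946 0.13  ] tri (array([0.51600107, 0.19544891, 0.12406205]), np.float64(0.0012631214190623888))
profile row71 [ 67  71  67  72  66  64  64  70  49  70  91  87  91  91  91  97  89  87
  92  95  89  88  93  91  71  90 107 113 123 137 144 154 219 255 253 251
 251 251 251 251 251 252 252 250 251 251 251 251 250 250 250 249 249 249
 251 250 251 255 217 155 140 125 113  87  85  89  89  82  84  84  86  82
  84  84  69  68  65  63  60  66  55  69  69  64  61]
rim ((257.0585021972656, 254.56781005859375), (75.36457824707031, 87.75657653808594), 82.42032623291016)
rim in tool [-0.0011 -0.     -0.0378  1.    ] world [0.5863 0.0866 0.2587]
pad [    0     0   512   384 43508] [[  3 290]
 [ 62 288]
 [ 74 357]
 [  0 355]
 [  0 383]
 [511 383]
 [511 356]
 [146 357]
 [151 347]
 [178 347]
 [175 315]
 [159 329]
 [151 319]
 [164 272]
 [164 290]
 [350 290]
 [316 285]
 [295 216]
 [389  76]
 [276   0]
 [213   0]
 [114 216]
 [183 250]
 [187 241]
 [130 212]
 [142 183]
 [1
[... 1789 characters left out ...]
0.048 2.627
0.4964 -2.319
0.0186 1.917
0.0363 0.819
0.0506 2.392
0.0315 -1.562
0.018 2.913
0.0724 2.066
0.0256 -0.84
0.2347 0.819
0.0439 -2.487
0.0963 2.703
0.1766 1.851
0.135 -2.847
0.0604 -2.323
0.2522 -1.269
0.0889 0.308
0.0131 1.945
0.0736 -2.843
0.0388 1.915
0.0153 -1.323
0.0108 3.095
0.0595 1.898
0.0182 1.054
0.0168 2.761
0.0384 1.852
0.0644 0.423
0.0513 -2.871
0.0227 1.076
0.0589 0.149
0.0181 -2.436
0.0129 -0.249
0.0244 -2.853
0.0596 0.285
0.0187 1.645
0.0185 -0.964
0.0464 0.268
0.0575 -1.249
0.0999 -0.493
0.1256 -2.311
0.0898 2.198
0.0934 -1.089
0.0301 -2.418
0.0374 2.407
0.0816 -2.323
0.0631 -1.632
0.0833 -2.254
[280.  138.7] [275 131  11  16  82]
[265.7 165.5] [254 148  24  36 210]
```

{"name": "step_arm", "arguments": {
  "increments": "2.5 0.6 0 0 0 0; 3.6 0.9 0 0 0 0; 3.6 0.9 0 0 0 0; 2.82 0.73 0 0 0 0; 0 0 0 0 0 0"
}}

```text
time: 5.45
tool_pos: [0.5134, 0.1988, 0.2215]
ee_rot: [3.141, -0.001, 2.396]
wrist_force: [0.2, -1.2, -1.3]
width: 0.0526
```

{"name": "step_arm", "arguments": {
  "increments": "0 0 1.5 0 0 0; 0 0 1.5 0 0 0; 0 0 1 0 0 0; 0 0 0 0 0 0; 0 0 0 0 0 0"
}}

```text
time: 5.95
tool_pos: [0.5149, 0.1961, 0.18]
ee_rot: [-3.14, -0.001, 2.392]
wrist_force: [-0.2, 0.6, -1.3]
width: 0.0524
```

Run:
```python
from h import *
T=tcp(); o=get_obs();print(o['time'],T[:3,3],o['ee_rot'],o['wrist_force'],o['width'])
ax=T@[-.001,0,0,1]; print("tube axis",ax.round(4), "tube underside",T[2,3]-.0372)
i=snapshot("scene");j=snapshot("side");w=snapshot("wrist")
a=cv2.resize(i[95:185,215:305],None,fx=4,fy=4);b=cv2.resize(j[190:280,205:295],None,fx=4,fy=4)
cv2.imwrite("pics/c3.png",np.hstack([a,b])[:,:,::-1]);cv2.imwrite("pics/w3.png",w[:,:,::-1])
```

```text
5.95 [0.51493492 0.19605232 0.18003885] [-3.14011636e+00 -7.22130529e-04  2.39161271e+00] [-0.24251509  0.601636   -1.30634754] 0.05242276399160651
tube axis [0.5157 0.1954 0.18   1.    ] tube underside 0.1428388546647414
```

View pics/c3.png

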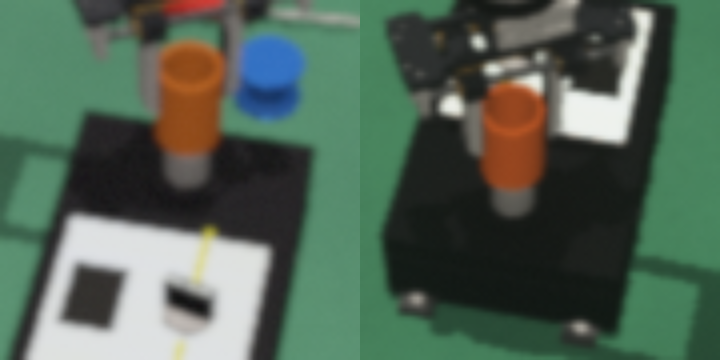

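Both views show the tube centred right above the port: (187,170) under (190,125) in scene, and (512,200) under (513,150) in side. Lowering gently.

{"name": "step_arm", "arguments": {
  "increments": "0 0 0.6 0 0 0; 0 0 0.6 0 0 0; 0 0 0.5 0 0 0; 0 0 0.3 0 0 0; 0 0 0 0 0 0"
}}

```text
time: 6.6
tool_pos: [0.5144, 0.1967, 0.16]
ee_rot: [-3.14, -0.001, 2.393]
wrist_force: [0.1, -0.3, -1.1]
width: 0.0527
```

{"name": "step_arm", "arguments": {
  "increments": "0 0 0.5 0 0 0; 0 0 0.5 0 0 0; 0 0 0.5 0 0 0; 0 0 0.4 0 0 0; 0 0 0 0 0 0"
}}

```text
time: 7.1
tool_pos: [0.5144, 0.1966, 0.1409]
ee_rot: [-3.14, -0.001, 2.393]
wrist_force: [-0.7, 0.3, -1.3]
width: 0.0525
```

{"name": "step_arm", "arguments": {
  "increments": "0 0 0.3 0 0 0; 0 0 0.3 0 0 0; 0 0 0.2 0 0 0; 0 0 0.1 0 0 0; 0 0 0 0 0 0"
}}

```text
time: 7.6
tool_pos: [0.5149, 0.1968, 0.1332]
ee_rot: [3.141, 0.0, 2.393]
wrist_force: [0.5, 0.1, -0.1]
width: 0.0523
```

{"name": "step_arm", "arguments": {
  "increments": "0 0 0.1 0 0 0; 0 0 0.1 0 0 0; 0 0 0.1 0 0 0; 0 0 0 0 0 0"
}}

```text
time: 8.0
tool_pos: [0.515, 0.1968, 0.1331]
ee_rot: [3.14, 0.001, 2.393]
wrist_force: [-4.6, -1.0, 10.4]
width: 0.0523
```

Contact at TCP z = 0.133 (tube underside 0.096) with 10 N: it is seated. Releasing and backing off upward.

{"name": "step_arm", "arguments": {
  "increments": "0 0 -0.2 0 0 0; 0 0 0 0 0 0; 0 0 0 0 0 0; 0 0 0 0 0 0; 0 0 0 0 0 0",
  "claw": -1
}}

```text
time: 8.5
tool_pos: [0.5148, 0.1967, 0.1314]
ee_rot: [-3.141, -0.0, 2.393]
wrist_force: [-0.2, 0.6, 0.2]
width: 0.0889
```

{"name": "step_arm", "arguments": {
  "increments": "0 0 -1 0 0 0; 0 0 -2.5 0 0 0; 0 0 -3.5 0 0 0; 0 0 -3.5 0 0 0; 0 0 -2.5 0 0 0"
}}

```text
time: 9.0
tool_pos: [0.5155, 0.197, 0.2656]
ee_rot: [3.138, 0.002, 2.393]
wrist_force: [-0.3, -0.3, -0.1]
width: 0.0939
```

Run:
```python
from h import *
o=get_obs();print(o['time'],o['tool_pos'],o['wrist_force'],o['width'])
plan([.64,.06,.25],3.0,5)
```

```text
9.0 [0.51547602 0.19695087 0.26561531] [-0.26019398 -0.31437093 -0.14855355] 0.09387273622218296
-3.69 -0.31 0.32 0.003 0.002 -0.121 ;
-3.62 -0.75 0.31 0.0 0.0 -0.122 ;
-3.51 -1.19 0.31 0.0 0.0 -0.121 ;
-3.33 -1.61 0.32 0.0 0.0 -0.122 ;
-3.12 -2.0 0.31 0.0 0.0 -0.121 ;
```

{"name": "step_arm", "arguments": {
  "increments": "-3.7 -0.3 0.3 0 0 -0.12; -3.6 -0.75 0.3 0 0 -0.12; -3.5 -1.2 0.3 0 0 -0.12; -3.3 -1.6 0.3 0 0 -0.12; -3.1 -2 0.3 0 0 -0.12"
}}

```text
time: 9.5
tool_pos: [0.6394, 0.0587, 0.2477]
ee_rot: [3.141, 0.001, 2.998]
wrist_force: [1.4, 1.1, 0.1]
width: 0.0939
```

{"name": "step_arm", "arguments": {
  "increments": "0 0 0 0 0 0; 0 0 0 0 0 0; 0 0 0 0 0 0"
}}

```text
time: 9.8
tool_pos: [0.6381, 0.0607, 0.2478]
ee_rot: [3.141, 0.001, 2.993]
wrist_force: [-0.7, -0.8, 0.2]
width: 0.0939
```

Run:
```python
from h import *
T=tcp(); w=snapshot("wrist"); cv2.imwrite("pics/w4.png",w[:,:,::-1]); np.save("T4.npy",T)
o=get_obs();print(o['time'],T[:3,3],o['ee_rot'])
W=campose("wrist",T); print(proj(W,[.588,.066,.139]),proj(W,[.516,.044,.104]),proj(W,[.516,.195,.17]))
cv2.imwrite("pics/w4b.png",cv2.resize(w,(768,576),interpolation=cv2.INTER_CUBIC)[:,:,::-1])
```

```text
9.85 [0.63807515 0.0606915  0.24776341] [3.14108410e+00 1.06008199e-03 2.99359272e+00]
[255.14579017 144.87312291] [226.21065106  80.93399215] [390.32890037  41.61332305]
```

View pics/w4b.png

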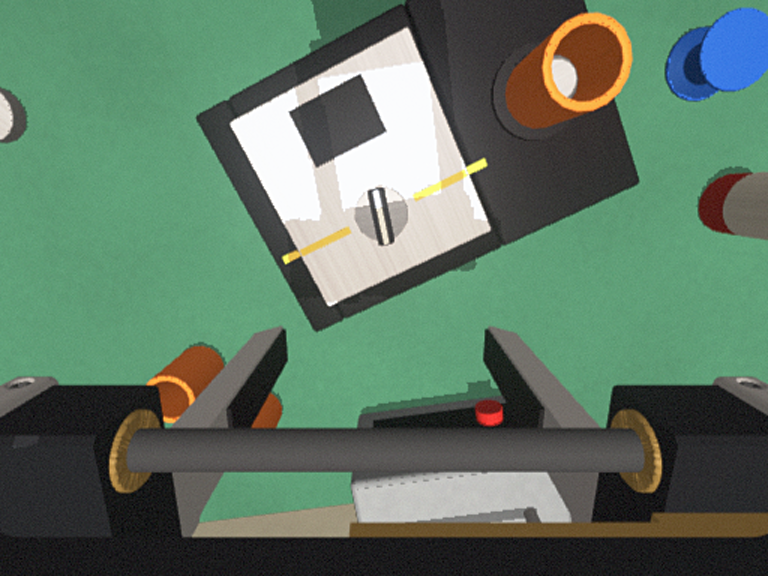

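The tube stands seated on the port (rim at (588,62)), with the port visible inside the bore. The fastener is at (382,215) with its white line running (378,190)–(384,243), the yellow marks run (285,260)–(486,162), and the pad is at (338,120).

Run:
```python
from h import *
w=cv2.imread("pics/w4.png")[:,:,::-1];T=np.load("T4.npy");W=campose("wrist",T);g=cv2.cvtColor(w,cv2.COLOR_RGB2GRAY).astype(int)
def sub(m,b):
    k=np.zeros(m.shape,bool);k[b[1]:b[3],b[0]:b[2]]=m[b[1]:b[3],b[0]:b[2]];return k
# pad
c,s,k=blob(sub(g<100,(180,40,265,115)),(226,80)); q=cv2.approxPolyDP(k,5,True)[:,0]
C=np.array([onz(W,p,.104) for p in q]); print("pad",q.tolist(),C.mean(0).round(4))
for i in range(len(C)): d=C[(i+1)%len(C)]-C[i];print(round(np.linalg.norm(d),4),round(np.arctan2(d[1],d[0])%np.pi,3))
# yellow on cover
ys=[(c,s) for c,s in comps(yellow(w),20)]; print("yel",ys)
Y=np.argwhere(sub(yellow(w),(180,95,330,185)))[:,::-1]; P=np.array([onz(W,p,.104)[:2] for p in Y]); v=cv2.fitLine(P.astype(np.float32),cv2.DIST_L2,0,.0001,.0001).ravel(); print("yellow dir",np.arctan2(v[1],v[0])%np.pi,"pt",v[2:])
# wing
m=sub(g<90,(240,118,268,170)); c,s,k=blob(m,(254,143)); r=cv2.minAreaRect(np.argwhere(m)[:,::-1].astype(np.float32)); print("wing",s,r, onz(W,r[0],.139).round(4))
# white line inside hull of wing
h=np.zeros(g.shape,np.uint8); cv2.fillConvexPoly(h,cv2.convexHull(np.argwhere(m)[:,::-1].astype(np.int32)),1); h=cv2.erode(h,np.ones((3,3)))
L=np.argwhere((h>0)&(g>150))[:,::-1]; P=np.array([onz(W,p,.139)[:2] for p in L]); l=cv2.fitLine(P.astype(np.float32),cv2.DIST_L2,0,.0001,.0001).ravel(); print("line n",len(L),"dir",np.arctan2(l[1],l[0])%np.pi,"mid",P.mean(0), L.min(0),L.max(0))
for z in (.109,.139): print(z,onz(W,L.mean(0),z).round(4))
S=campose("scene")
e=rim(w,(355,0,425,80)); print("tube rim",e,onz(W,e[0],.171).round(4))
```

```text
pad [[239, 50], [193, 75], [211, 110], [256, 86]] [0.5155 0.0423 0.104 ]
0.0575 1.876
0.0416 0.31
0.0579 1.884
0.0411 0.317
yel [(array([317.7, 110.4]), array([311, 105,  14,  11,  85], dtype=int32)), (array([293.3, 123.1]), array([276, 114,  35,  20, 184], dtype=int32)), (array([210.7, 163. ]), array([188, 151,  46,  25, 250], dtype=int32))]
yellow dir 1.8678423 pt [0.5862383  0.06771917]
wing [253 125  10  37 102] ((253.55880737304688, 143.76470947265625), (36.878177642822266, 10.738059043884277), 77.47119140625) [0.5866 0.0645 0.139 ]
line n 142 dir 0.05843338 mid [0.5859144  0.06439589] [248 127] [258 161]
0.109 [0.588  0.0637 0.109 ]
0.139 [0.5858 0.0644 0.139 ]
tube rim ((390.81866455078125, 41.09282684326172), (57.17401885986328, 67.35601043701172), 24.273174285888672) [0.5158 0.1949 0.171 ]
```

Box yaw is about 0.305. The wing is at (0.5865, 0.0645) with direction 0.058 rad, so the fastener stands at ~0.247 and needs ~1.32 rad clockwise (tool z positive). Heights are confirmed by agreement with the fixed views.

Run:
```python
from h import *
T=plan([.5867,.0646,.165],3.20,4)
```

```text
1.28 -0.1 2.07 0.0 0.001 -0.052 ;
1.29 -0.03 2.08 0.0 0.0 -0.051 ;
1.28 0.03 2.07 0.0 0.0 -0.052 ;
1.29 0.1 2.08 0.0 0.0 -0.051 ;
```

{"name": "step_arm", "arguments": {
  "increments": "1.28 -0.1 2.08 0 0 -0.052; 1.28 -0.03 2.08 0 0 -0.052; 1.28 0.03 2.08 0 0 -0.052; 1.28 0.1 2.08 0 0 -0.052; 0 0 0 0 0 0"
}}

```text
time: 10.35
tool_pos: [0.5835, 0.0648, 0.1609]
ee_rot: [3.141, -0.007, -3.081]
wrist_force: [0.2, -0.7, 0.1]
width: 0.0938
```

{"name": "step_arm", "arguments": {
  "increments": "0 0 0.5 0 0 0; 0 0 0 0 0 0; 0 0 0 0 0 0"
}}

```text
time: 10.65
tool_pos: [0.5885, 0.0636, 0.1603]
ee_rot: [-3.141, 0.003, -3.083]
wrist_force: [-0.0, -0.4, -0.7]
width: 0.0943
```

Run:
```python
from h import *
T=tcp(); o=get_obs();print(o['time'],T[:3,3],o['ee_rot'],o['wrist_force'])
w=snapshot("wrist"); cv2.imwrite("pics/w5.png",w[:,:,::-1]); np.save("T5.npy",T)
W=campose("wrist",T);g=cv2.cvtColor(w,cv2.COLOR_RGB2GRAY).astype(int)
u=proj(W,[.5867,.0646,.139]);print(u, proj(W,[.5867-.02,.0635,.139]),proj(W,[.5867+.02,.0658,.139]))
u=u.astype(int); cr=w[max(0,u[1]-70):u[1]+70,u[0]-90:u[0]+90]; cv2.imwrite("pics/w5c.png",cv2.resize(cr,None,fx=4,fy=4,interpolation=cv2.INTER_CUBIC)[:,:,::-1])
```

```text
10.65 [0.58848663 0.06358132 0.16029253] [-3.14137199e+00  2.81973870e-03 -3.08265929e+00] [-0.03029232 -0.37463821 -0.66656018]
[259.11898389 216.26280273] [259.26092091 191.78481793] [259.10688133 239.58445815]
```

View pics/w5c.png

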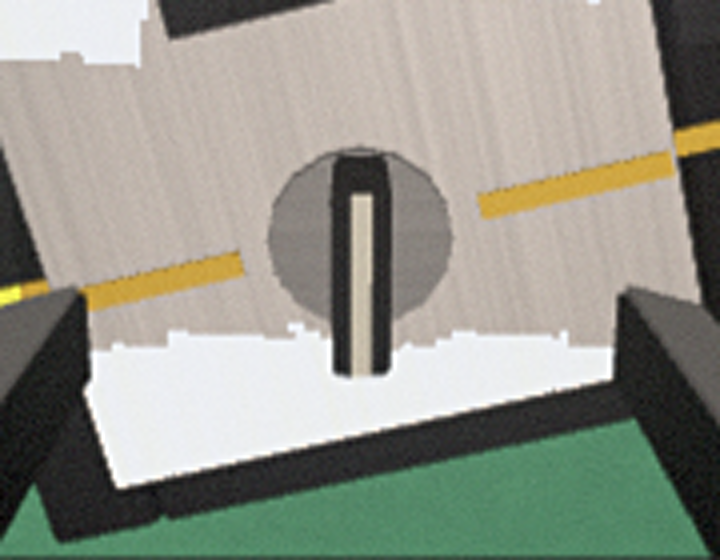

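The wing is centred at (361,285) in the crop, exactly along the tool x axis, with the jaws open on either side. Next: the residual offset in tool axes.

Run:
```python
from h import *
T=np.load("T5.npy");W=campose("wrist",T)
for v in ((193/4+146),(378/4+146)):
  P=onz(W,(259.25,v),.139);print(P.round(4),(np.linalg.inv(T)@np.r_[P,1]).round(4))
print((np.linalg.inv(T)@[.5867,.0646,.139,1]).round(4), tcp().round(4))
```

```text
[0.5687 0.0636 0.139 ] [0.0198 0.0012 0.0212 1.    ]
[0.6075 0.066  0.139 ] [-0.0191  0.0013  0.0213  1.    ]
[0.0018 0.0011 0.0213 1.    ] [[-9.983e-01 -5.890e-02  2.600e-03  5.884e-01]
 [-5.890e-02  9.983e-01 -1.000e-04  6.350e-02]
 [-2.600e-03 -2.000e-04 -1.000e+00  1.602e-01]
 [ 0.000e+00  0.000e+00  0.000e+00  1.000e+00]]
```

Run:
```python
from h import *
for i in range(2): print(calibration("wrist")['tool_from_camera'].round(5))
T=np.load("T5.npy");K,M=campose("wrist",T); print((np.linalg.inv(T)@M).round(5),K)
e,d=ray((K,M),(259.25,220)); print(np.linalg.inv(T)@np.r_[e,1], T[:3,:3].T@d)
```

```text
[[-1.0000e-03  9.6673e-01  2.5581e-01  7.3800e-02]
 [ 1.0000e+00  1.0000e-03  1.3000e-04 -8.8000e-04]
 [-1.3000e-04  2.5581e-01 -9.6673e-01 -1.7980e-01]
 [ 0.0000e+00  0.0000e+00  0.0000e+00  1.0000e+00]]
[[-1.0000e-03  9.6673e-01  2.5581e-01  7.3800e-02]
 [ 1.0000e+00  1.0000e-03  1.3000e-04 -8.8000e-04]
 [-1.3000e-04  2.5581e-01 -9.6673e-01 -1.7980e-01]
 [ 0.0000e+00  0.0000e+00  0.0000e+00  1.0000e+00]]
[[-1.0000e-03  9.6673e-01  2.5581e-01  7.3800e-02]
 [ 1.0000e+00  1.0000e-03  1.3000e-04 -8.8000e-04]
 [-1.3000e-04  2.5581e-01 -9.6673e-01 -1.7980e-01]
 [ 0.0000e+00  0.0000e+00  0.0000e+00  1.0000e+00]] [[268.82913139   0.         256.52994855]
 [  0.         268.82913139 193.29933755]
 [  0.           0.           1.        ]]
[ 7.38016154e-02 -8.76462611e-04 -1.79803226e-01  1.00000000e+00] [-0.35009451  0.00983751  0.93666272]
```

The calibration drifts by about 2 mm between calls. The fingertip midpoint in the image confirms ~1.3 mm of y correction is right. Descending to fingertip z ≈ 0.115 and pinching.

{"name": "step_arm", "arguments": {
  "increments": "0.08 0.13 1 0 0 0; 0 0 1.2 0 0 0; 0 0 1.2 0 0 0; 0 0 0.8 0 0 0; 0 0 0.3 0 0 0"
}}

```text
time: 11.2
tool_pos: [0.5853, 0.0646, 0.1115]
ee_rot: [3.142, -0.003, -3.083]
wrist_force: [0.6, 0.2, 1.5]
width: 0.0936
```

{"name": "step_arm", "arguments": {
  "increments": "0 0 0 0 0 0; 0 0 0 0 0 0; 0 0 0 0 0 0; 0 0 0 0 0 0; 0 0 0 0 0 0",
  "claw": 0.3
}}

```text
time: 11.7
tool_pos: [0.5867, 0.0647, 0.1143]
ee_rot: [-3.141, 0.001, -3.082]
wrist_force: [-0.1, -0.3, -0.2]
width: 0.0574
```

{"name": "step_arm", "arguments": {
  "increments": "0 0 0 0 0 0; 0 0 0 0 0 0; 0 0 0 0 0 0; 0 0 0 0 0 0; 0 0 0 0 0 0",
  "claw": 1
}}

```text
time: 12.2
tool_pos: [0.5864, 0.0647, 0.1137]
ee_rot: [-3.142, -0.0, -3.082]
wrist_force: [-0.2, -0.1, -0.0]
width: 0.0174
```

{"name": "step_arm", "arguments": {
  "increments": "0 0 0 0 0 0; 0 0 0 0 0 0; 0 0 0 0 0 0; 0 0 0 0 0 0; 0 0 0 0 0 0"
}}

```text
time: 12.7
tool_pos: [0.5864, 0.0652, 0.1138]
ee_rot: [3.141, 0.0, -3.082]
wrist_force: [0.2, 3.1, -0.0]
width: 0.0118
```

Pinched at 11.8 mm with no vertical force. A quick refinement of the yellow-mark direction from the close picture, then I'll turn.

Run:
```python
from h import *
w=cv2.imread("pics/w5.png")[:,:,::-1];T=np.load("T5.npy");W=campose("wrist",T)
m=yellow(w); n,l,s,c=cv2.connectedComponentsWithStats(m.astype(np.uint8))
allP=[]
for i in range(1,n):
  if s[i][4]>60:
    x=np.argwhere(l==i)[:,::-1]; P=np.array([onz(W,p,.104)[:2] for p in x]); v=cv2.fitLine(P.astype(np.float32),cv2.DIST_L2,0,1e-4,1e-4).ravel(); print(s[i],P.mean(0).round(4),np.arctan2(v[1],v[0])%np.pi); 
    if 170<c[i][0]<342: allP.append(P)
P=np.vstack(allP);v=cv2.fitLine(P.astype(np.float32),cv2.DIST_L2,0,1e-4,1e-4).ravel();print("all",np.arctan2(v[1],v[0])%np.pi)
o=get_obs();print(o['ee_rot'],o['joint_positions'][5],o['wrist_torque'])
```

```text
[337 175  17  10 107] [0.5601 0.1408] 1.8765174
[288 184  50  17 291] [0.5729 0.1127] 1.8669543
[190 209  40  14 218] [0.6015 0.0196] 1.871481
all 1.8681235
[ 3.14063956e+00  6.92218787e-05 -3.08206869e+00] -1.616210419912521 [ 0.68008514 -0.09331004  0.04689674]
```

{"name": "step_arm", "arguments": {
  "increments": "0 0 -0.05 0 0 0; 0 0 0 0 0 0.06; 0 0 0 0 0 0.11; 0 0 0 0 0 0.11; 0 0 0 0 0 0.11"
}}

```text
time: 13.2
tool_pos: [0.5864, 0.0654, 0.1138]
ee_rot: [3.14, -0.001, 2.807]
wrist_force: [0.4, 3.9, -1.7]
width: 0.0115
```

{"name": "step_arm", "arguments": {
  "increments": "0 0 0 0 0 0.11; 0 0 0 0 0 0.11; 0 0 0 0 0 0.11; 0 0 0 0 0 0.11; 0 0 0 0 0 0.11"
}}

```text
time: 13.7
tool_pos: [0.5866, 0.0657, 0.1138]
ee_rot: [3.14, -0.001, 2.257]
wrist_force: [1.9, 4.2, -2.7]
width: 0.0118
```

{"name": "step_arm", "arguments": {
  "increments": "0 0 0 0 0 0.11; 0 0 0 0 0 0.11; 0 0 0 0 0 0.11; 0 0 0 0 0 0.06; 0 0 0 0 0 0"
}}

```text
time: 14.2
tool_pos: [0.5868, 0.0658, 0.1138]
ee_rot: [3.14, -0.002, 1.87]
wrist_force: [2.0, 4.3, -1.7]
width: 0.0121
```

Run:
```python
from h import *
o=get_obs();print(o['time'],o['tool_pos'],o['ee_rot'],o['wrist_force'],o['wrist_torque'],o['width'],o['joint_positions'][5])
```

```text
14.2 [0.58678949 0.06577258 0.11378791] [ 3.14030941e+00 -1.74339922e-03  1.87014226e+00] [ 1.97186888  4.2862093  -1.73846728] [ 0.89780534 -0.37885927 -0.03738409] 0.012124925304649464 -0.28504913779707747
```

{"name": "step_arm", "arguments": {
  "increments": "0 0 0 0 0 0; 0 0 0 0 0 0; 0 0 0 0 0 0; 0 0 0 0 0 0; 0 0 0 0 0 0",
  "claw": 0
}}

```text
time: 14.7
tool_pos: [0.5864, 0.0643, 0.1144]
ee_rot: [3.142, 0.001, 1.87]
wrist_force: [0.3, 0.1, -0.5]
width: 0.0463
```

{"name": "step_arm", "arguments": {
  "increments": "0 0 -0.8 0 0 0; 0 0 -2 0 0 0; 0 0 -2.5 0 0 0; 0 0 -2.5 0 0 0; 0 0 -1 0 0 0"
}}

```text
time: 15.2
tool_pos: [0.5877, 0.0646, 0.2063]
ee_rot: [3.136, 0.002, 1.871]
wrist_force: [-0.3, -0.2, 0.3]
width: 0.0472
```

{"name": "step_arm", "arguments": {
  "increments": "0 0 0 0 0 0; 0 0 0 0 0 0; 0 0 0 0 0 0"
}}

```text
time: 15.5
tool_pos: [0.5856, 0.0646, 0.2003]
ee_rot: [-3.138, -0.001, 1.871]
wrist_force: [-0.1, 0.3, -1.1]
width: 0.0471
```

Run:
```python
from h import *
T=tcp(); w=snapshot("wrist"); cv2.imwrite("pics/w6.png",w[:,:,::-1]); np.save("T6.npy",T)
o=get_obs();print(o['time'],T[:3,3],o['ee_rot'],o['width'],o['wrist_force'])
W=campose("wrist",T);u=proj(W,[.5867,.0646,.139]);print(u,proj(W,[.5155,.0423,.104]))
u=u.astype(int);b=(u[0]-110,max(0,u[1]-110),u[0]+110,u[1]+60);print(b)
cv2.imwrite("pics/w6c.png",cv2.resize(w[b[1]:b[3],b[0]:b[2]],None,fx=3.5,fy=3.5,interpolation=cv2.INTER_CUBIC)[:,:,::-1])
```

```text
15.55 [0.58557431 0.06463377 0.20030948] [-3.13832222e+00 -8.48858040e-04  1.87077637e+00] 0.04700203019793515 [ 0.02738387  1.00403066 -0.36023141]
[257.74516982 203.52489629] [187.60915401 194.16709547]
(np.int64(147), np.int64(93), np.int64(367), np.int64(263))
```

View pics/w6c.png

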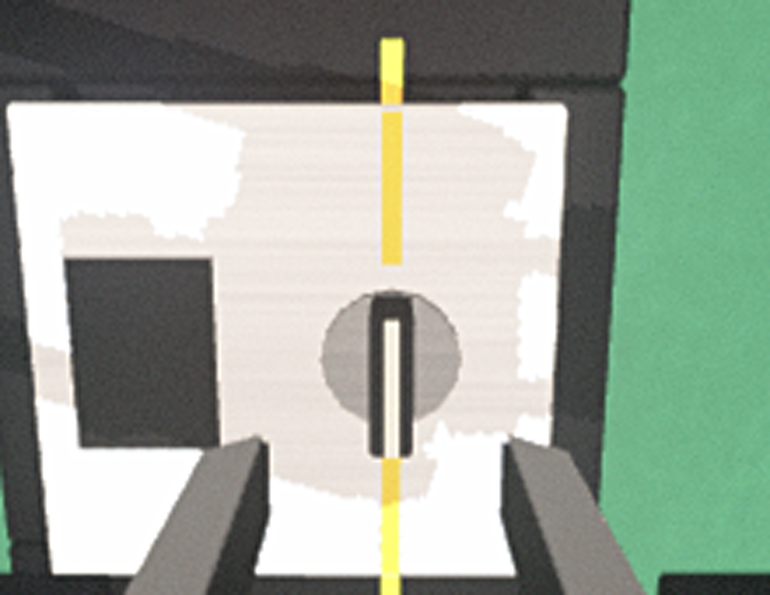

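The white slot line at (392,390) is collinear with the yellow marks (392,190)/(391,520), so the fastener is aligned. The pad is at (143,352) in the crop, as predicted. Closing the fingers and moving over the pad.

{"name": "step_arm", "arguments": {
  "increments": "0 -2.4 0 0 0 0; 0 -2.5 0 0 0 0; 0 -2.45 0 0 0 0; 0 0 0 0 0 0; 0 0 0 0 0 0",
  "claw": 1
}}

```text
time: 16.05
tool_pos: [0.5162, 0.043, 0.2018]
ee_rot: [-3.142, -0.0, 1.87]
wrist_force: [0.4, 0.4, 0.0]
width: 0.0109
```

{"name": "step_arm", "arguments": {
  "increments": "0 0 2 0 0 0; 0 0 2.5 0 0 0; 0 0 2.5 0 0 0; 0 0 1.5 0 0 0; 0 0 0 0 0 0"
}}

```text
time: 16.55
tool_pos: [0.515, 0.0433, 0.1137]
ee_rot: [-3.135, -0.002, 1.871]
wrist_force: [0.2, 0.2, 0.5]
width: 0.0002
```

{"name": "step_arm", "arguments": {
  "increments": "0 0 0 0 0 0; 0 0 0 0 0 0; 0 0 0 0 0 0"
}}

```text
time: 16.85
tool_pos: [0.5172, 0.043, 0.1186]
ee_rot: [3.139, 0.001, 1.871]
wrist_force: [0.3, -0.8, 0.6]
width: 0.0005
```

Pressing slowly while watching the force.

{"name": "step_arm", "arguments": {
  "increments": "0 0 0.5 0 0 0; 0 0 0.4 0 0 0; 0 0 0.3 0 0 0; 0 0 0.3 0 0 0; 0 0 0 0 0 0"
}}

```text
time: 17.35
tool_pos: [0.516, 0.0429, 0.1025]
ee_rot: [-3.141, 0.0, 1.871]
wrist_force: [-2.7, -0.2, 5.3]
width: 0.0005
```

{"name": "step_arm", "arguments": {
  "increments": "0 0 0.2 0 0 0; 0 0 0.2 0 0 0; 0 0 0.2 0 0 0; 0 0 0.2 0 0 0; 0 0 0 0 0 0"
}}

```text
time: 17.85
tool_pos: [0.5161, 0.0429, 0.0962]
ee_rot: [3.141, 0.0, 1.871]
wrist_force: [-5.3, -0.7, 10.1]
width: 0.0007
```

{"name": "step_arm", "arguments": {
  "increments": "0 0 0.1 0 0 0; 0 0 0.1 0 0 0; 0 0 0.1 0 0 0; 0 0 0 0 0 0; 0 0 0 0 0 0"
}}

```text
time: 18.35
tool_pos: [0.5161, 0.0429, 0.0961]
ee_rot: [3.14, 0.001, 1.871]
wrist_force: [-9.2, -0.5, 20.3]
width: 0.0005
```

Hard stop at z = 0.096 with 20 N. Final visual check from both fixed cameras.

Run:
```python
from h import *
i=snapshot("scene");j=snapshot("side");w=snapshot("wrist")
a=cv2.resize(i[100:220,195:315],(390,390),interpolation=cv2.INTER_CUBIC);b=cv2.resize(j[170:280,200:310],(390,390),interpolation=cv2.INTER_CUBIC)
cv2.imwrite("pics/c7.png",np.hstack([a,b])[:,:,::-1]);cv2.imwrite("pics/w7.png",w[:,:,::-1])
o=get_obs();print(o['time'],o['tool_pos'],o['wrist_force'],o['qvel'].round(4))
```

```text
18.5 [0.51608718 0.04292682 0.09608376] [-9.79349664 -0.59721279 19.84838122] [-0.0013  0.0005  0.0017  0.0002 -0.0004 -0.0013]
```

View pics/c7.png

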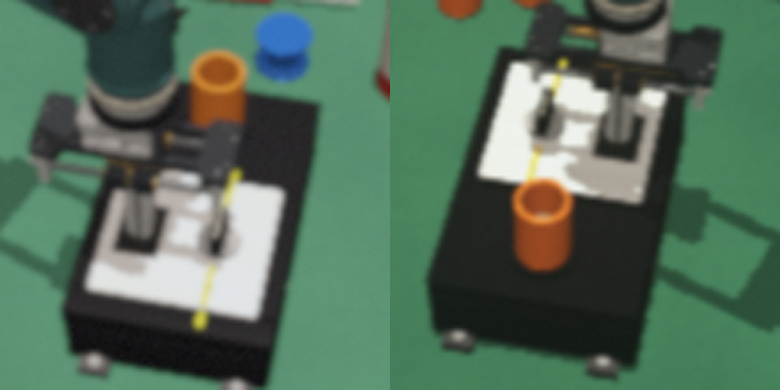

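View pics/w7.png

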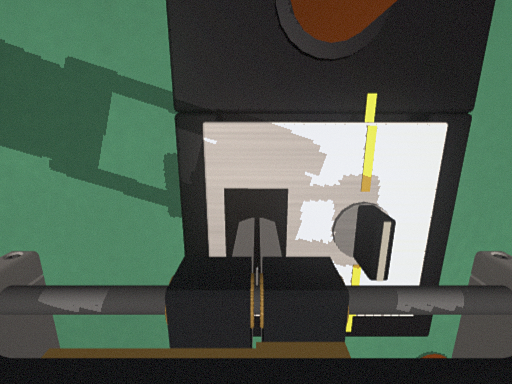

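The pictures show the tube down on its seat with the port inside it, the closed fingers on the black pad at (258,225), the cover down, and the slot line still along the yellow marks. Nothing is being hit, so I'm handing in while pressing.

Run:
```python
from bench import *
print(close_job()); o=get_obs(); print(o['time'],o['tool_pos'],o['wrist_force'])
```

```text
the job is handed in; nothing more can be done
None
the job is handed in; nothing more can be done
```

The job was carried out in the order asked and handed in at about 18.5 s, with the fingers still pressing the cover. The hand-in gave no verdict, so everything below is from my own checks.

- **Tube:** I took the orange tube nearest the base (0.67 m away; the lookalikes are at 0.755 m and 0.81 m). I lowered it over the port until it met the seat with 10 N, its underside at about 0.096 m. Then I released it; the fit of its rim put it over the port, and the pictures show it seated.
- **Fastener:** I turned it about 1.33 rad clockwise with no downward force. The close wrist picture shows its white slot line collinear with the yellow marks.
- **Cover:** I pressed it with closed fingers on the black pad to a hard stop at fingertip height 0.0961 m, about 20 N, which matches the 96 mm flush height. It was steady there at the last reading.

**Disagreements:**
- The wrist camera calibration shifted by about 2 mm between calls. I checked it against the fingertips in the picture and the fixed cameras.
- There is a sideways force of about 10 N on the fingers while pressing. It caused no visible slip.
- I checked the mug, wrench and the other bystanders only by eye, in the pictures that happened to show them. I never touched any of them.

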